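Unlatch the solvent-bottle pen and hold its gate open

ROBOT

A 6-joint arm with a two-finger parallel gripper is mounted at the origin on the work surface. World frame = base frame: x ahead of the robot, y to its left, z up, the work surface at z = 0. Lengths are in mm, angles in degrees, forces in N, time in s.
With the tool pointing down it reaches from about 275 to 1000 mm from the base axis. Payload 8.4 kg.
Tool frame: the origin (TCP) lies on the mounting face of the last link; the fingertips stand 173 mm ahead of it and the grasp point (between the pads) lies 155 mm ahead of it (bot.tcp_to_tips is the z of the fingertips in the tool frame, in mm); z points along the fingers, y is the direction in which the jaws open and shut (so a half turn about z gives the same grasp; the last joint's range is limited). The gripper opens to 85 mm and grips with 20 to 120 N. Pads are 22 mm wide; open, the fingers measure 114 mm over their backs; the gripper's body (76 mm by 85 mm) begins 54 mm behind the grasp point. The pads swing forward as they close: fully open they stand 13 mm farther back than shut.
Start: joints at [-73.763, 20.225, 93.587, -0, 66.188, -0.138], TCP at [176.202, -599.652, 404.681] pointing down, gripper open.
Joint ranges: [-150.9, 150.9], [-52.94, 120.26], [3.33, 152.33], [-74.26, 254.26], [0, 154.13], [-172.89, 172.89]. Speed limits (degrees/s): [127.2, 127.2, 159.86, 180, 180, 180].

INTERFACE

Orientations are given as [roll, pitch, yaw] about the fixed x, y, z axes, in that order (R = Rz(yaw) Ry(pitch) Rx(roll)).
In Python, from plant import bot gives the robot as it stands. The module is installed in compiled form; this text tells all that it offers.
- The arm moves only by the shell command python3 -m inch 'ROWS' [FORCE]. ROWS is JSON, a list that holds one entry, the list of rows, each a list of 7 numbers: the turn, a rotation vector about the tool's x, y, z in rad, then the shift along the tool's x, y, z in mm, then the finger opening in mm, from 0 to 85.4. A call has 1 to 5 rows; each row shifts and turns the commanded pose from where the row before left it, along the tool's axes as they then stand; what a row does not reach is not made up. A row lasts 1/12 s, in which the tool goes at most 41.7 mm and 7.16 degrees, less where a joint would pass 70% of its speed; a pose out of reach is approached as far as the arm can. A call with a gripper value outside its range is refused whole. The fingers move at their own pace and stop on an object; FORCE is the grip in N (left out, the last holds). Time passes only in rows, so rows that do not move let the fingers close. It gives the time, the measured TCP pose, the force and the opening at its end, in the units of the state.
- bot.get_state(): the state, without advancing time (a new reading comes with each control period).
- bot.read_camera(name): name is "scene" or "top" or "wrist"; returns a dict with "frame" (420x560x3 uint8, red, green, blue), "depth" (420x560 float32, mm along the optical axis (not along the pixel's ray), 0 where there is no reading), "fx", "fy", "cx", "cy" (pixels), "D" ([k1, k2, p1, p2, k3] as OpenCV has them; the pictures are not rectified), "R" (3x3) and "t" (3): a world point X has camera coordinates R X + t; the wrist camera has in their place "hand_eye" (4x4, takes a point from camera to tool coordinates, whose origin is the TCP and whose axes are the flange's). Camera axes: x right, y down, z forward; pixel columns grow to the right and rows downward; lengths in mm; the calibration is good to about 2 mm. A picture is of the moment at which its call begins: read the wrist's pose just before it.
- bot.close_job(): hands the job in, once; it reports no verdict.
The state is a dict: "time_s": time; "q": joint angles; "joint_vel": joint speeds; "joint_efforts": joint torques, N m; "position": TCP position; "orientation": TCP orientation; "wrist_force": force on the tool from outside, world axes, zero at the start; "wrist_torque": the same for the moment, N m; "grip_width": finger opening in mm.
Only numpy, scipy, OpenCV 4.12 (cv2) and the standard library are available. Lean on these libraries where they do the work, as an engineer would, in place of code of your own. Each camera call takes 0.05 s, during which the arm holds its last target.

TASK

Open the solvent-bottle pen so that a colleague can take the bottles out: pinch in fully the catch at the green-tagged end of the gate first, then the one at the red-tagged end. Then take the black post and swing the gate out towards you, past its detent, until it stands wide open, about square to the pen's front or further, and finish while still holding it there, because it springs back if let go. Leave the bottles, the stop button and the other things on the bench alone.

Things in the scene. Friction and masses are not known exactly. Their poses are not given: they have to be found in the camera images.
- pen: White solvent-bottle pen, fixed: deck 250 x 350 x 15 mm (100 mm of it before the gate, 150 behind), fences to 65 mm height, gate across the front. Origin: on the bench below the middle of the closed gate; x into the pen, away from the robot; y along the closed gate to the left, to the hinge. Steel uprights 18 mm square, tops 110 mm above the bench, at y = +155 and -155 mm.
- gate_angle (a joint): Gate angle about the vertical hinge at its left end. 0 = closed; grows as the right end swings out towards the robot (clockwise from above); 1.57 = square to the front; stop at 1.9 rad. Locked, with slight play, until both catches are in. A sprung detent at 0.35 to 0.65 rad takes about 10 N at the post; a closing spring (about 3 N at the post when wide) swings the gate back when let go.
- gate_hinge (a point): Point on the gate's hinge axis, 133 mm above the bench.
- gate: Swing gate of the pen, 250 mm long: clear panel, aluminium top rail 24 mm wide with its top 105 mm above the bench, the two catches and the handle post on it. Origin: on the hinge axis at deck height, 15 mm above the bench; its -y axis points along the gate to the free end, x through the gate (into the pen when closed).
- post_grip (a point): Grip point on the axis of the black round handle post on the gate's rail: 16 mm diameter, 50 mm tall (top 155 mm above the bench), 125 mm from the hinge axis, midway between the catches. The point lies 28 mm above the rail, 133 mm above the bench.
- catch_left_mid (a point): Midpoint between the two orange tabs of the left catch, 28 mm above the gate's top rail, 133 mm above the bench, 55 mm from the hinge axis; turns with the gate. Each tab is 20 mm across the gate, 10 mm along it, 42 mm tall (top 147 mm above the bench). Along the gate the pair measures 48 mm over its outer faces when out, 32 mm when fully pinched.
- catch_right_mid (a point): Midpoint between the two orange tabs of the right catch, 28 mm above the gate's top rail, 133 mm above the bench, 195 mm from the hinge axis; turns with the gate. Each tab is 20 mm across the gate, 10 mm along it, 42 mm tall (top 147 mm above the bench). Along the gate the pair measures 48 mm over its outer faces when out, 32 mm when fully pinched.
- catch_left (a joint): left catch (near the hinge): how far each of its two orange tabs has moved in. 0 = out (locks the gate), 0.008 m = fully pinched. The tabs are coupled and slide towards each other along the rail; friction of about 3 N a tab, they stay where left. It frees the gate from about 0.006 m.
- catch_right (a joint): right catch (near the free end): how far each of its two orange tabs has moved in. 0 = out (locks the gate), 0.008 m = fully pinched. The tabs are coupled and slide towards each other along the rail; friction of about 3 N a tab, they stay where left. It frees the gate from about 0.006 m.
- tag_green: Green block 30 x 26 x 22 mm on top of one of the two uprights of the pen (left or right, it varies): the catch at this end of the gate comes first. Origin: centre of its underside.
- tag_red: Red block of the same size on the other upright: the catch at this end comes second. Origin: centre of its underside.
- stop_button (a joint): Red stop button in a yellow housing on top of the white instrument at the left side of the bench; 0 = out, 0.006 m = pressed. To be left alone.
- bottle_amber: Brown glass bottle, black cap, 64 mm across, 120 mm tall, standing in the pen behind the gate. Loose; origin: centre of its underside. To be left alone.
- bottle_clear: Clear glass bottle, blue cap, 64 mm across, 120 mm tall, standing in the pen behind the gate. Loose; origin: centre of its underside. To be left alone.
- bottle_white: White plastic bottle, red cap, 64 mm across, 120 mm tall, standing in the pen behind the gate. Loose; origin: centre of its underside. To be left alone.
- vial_rack: Blue vial rack, 70 x 100 x 28 mm, vials up to 44 mm, on the bench left of the pen. Loose; origin: centre of its underside. To be left alone.
- beaker: White open cup, 64 mm across, 70 mm tall, on the bench left of the pen. Loose; origin: centre of its underside. To be left alone.
- tip_box: Yellow box, 80 x 70 x 50 mm, on the bench right of the pen. Loose; origin: centre of its underside. To be left alone.
- mouse: Black computer mouse, 100 x 58 x 30 mm, on the bench right of the pen. Loose; origin: centre of its underside. To be left alone.

How it is judged:
By the outcome, as a careful person would: the job done as asked, in the order asked, and still so for the second after the job is handed in, while the arm keeps its last pose, push and grip.
It also fails if it takes over 61 s, if anything falls off the work surface, if the arm or the gripper's body presses on something with over 40 N, if the wrist force passes 120 N, or if a joint passes its speed limit or range.

## Working session

There is one attempt and no reset: what is moved stays moved. The work goes in short steps, Python scripts to look and compute and a shell command to move; the robot and the scene stay as the last step left them, time stands still between calls to the robot, and variables do not carry over. Pictures are saved under pics/ and viewed, and the job is handed in when it is done.

```bash
mkdir -p pics; python3 - <<'E'
from plant import bot
import cv2,pickle
d={}
for n in ("scene","top"):
    c=bot.read_camera(n); d[n]=c
    cv2.imwrite(f"pics/{n}0.png",c["frame"][:,:,::-1])
    print(n,c["fx"],c["fy"],c["cx"],c["cy"],c["D"],c["R"],c["t"])
pickle.dump(d,open("c0.pkl","wb"))
print(bot.get_state())
E
```

```text
scene 384.92305149684734 384.92305149684734 281.05999078225676 211.06816520127836 [-0.05225333  0.          0.          0.          0.        ] [[ 0.79177021  0.61069568 -0.01227697]
 [ 0.36627365 -0.49076863 -0.79056294]
 [-0.48881852  0.62144745 -0.61225772]] [-507.30972324 -100.86676457 1405.20175287]
top 461.1510118974252 461.1510118974252 284.43235207734364 206.8300023148673 [0.03341723 0.         0.         0.         0.        ] [[-0.02222307 -0.99972213 -0.00786068]
 [-0.99314375  0.02297807 -0.1146189 ]
 [ 0.11476768  0.0052596  -0.99337844]] [  73.4033356   585.16559631 1692.76744028]
{'time_s': 0.1, 'q': array([-7.37614194e+01,  2.02577766e+01,  9.36253429e+01,  1.16383475e-03,
        6.61870060e+01, -1.38849576e-01]), 'joint_vel': array([ 0.00334754,  0.07048736, -0.04539381, -0.04039626, -0.08864968,
       -0.0174017 ]), 'joint_efforts': array([ 3.52983607e-04, -6.06356335e+01, -3.42817247e+01,  4.89295337e-05,
        3.87731256e-03, -2.86722582e-05]), 'position': array([ 176.15629471, -599.43820494,  404.04076036]), 'orientation': array([-1.79929877e+02, -1.23411706e-03,  1.63769589e+01]), 'wrist_force': array([-0.89968099,  0.46176603,  0.45191798]), 'wrist_torque': array([-0.03679762, -0.01064492,  0.01048953]), 'grip_width': 85.12551796080926}
```

View pics/scene0.png

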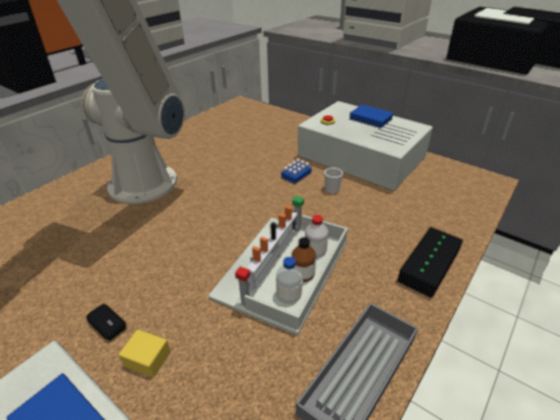

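View pics/top0.png

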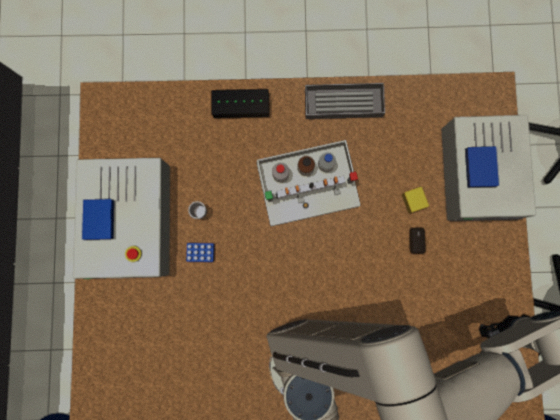

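The green tag is at the left (hinge) end, top picture about (269,196). The red tag is at the right, about (353,177). The orange catches and the black post lie between them, and the gate is yawed about 13°. Next I'll measure.

```bash
cat > h.py <<'E'
import numpy as np,cv2
def ray(c,u,v):
    K=np.array([[c["fx"],0,c["cx"]],[0,c["fy"],c["cy"]],[0,0,1]])
    p=cv2.undistortPoints(np.array([[[u,v]]],float),K,np.array(c["D"],float))[0,0]
    return np.array([p[0],p[1],1.])
def at_z(c,u,v,z):
    r=c["R"].T@ray(c,u,v); o=-c["R"].T@c["t"]
    return o+r*(z-o[2])/r[2]
def blobs(m,amin=3):
    n,l,s,ce=cv2.connectedComponentsWithStats(m.astype(np.uint8))
    return [(ce[i],s[i,4]) for i in range(1,n) if s[i,4]>=amin]
E
python3 - <<'E'
import pickle;from h import *
d=pickle.load(open("c0.pkl","rb"))
for n,box in (("top",(250,130,370,230)),("scene",(200,180,360,330))):
    c=d[n]; f=c["frame"];x0,y0,x1,y1=box
    hsv=cv2.cvtColor(f,cv2.COLOR_RGB2HSV).astype(int)
    H,S,V=hsv[...,0],hsv[...,1],hsv[...,2]
    roi=np.zeros(H.shape,bool);roi[y0:y1,x0:x1]=1
    for nm,m,z in (("green",(H>50)&(H<80)&(S>120),132 if n=="top" else 121),("red",((H<4)|(H>175))&(S>170)&(V>90),132 if n=="top" else 121),("orange",(H>=5)&(H<14)&(S>170)&(V>120),147 if n=="top" else 130),("dark",(V<50),155 if n=="top" else 133)):
        for ce,a in blobs(m&roi): print(n,nm,ce.round(1),a,at_z(c,*ce,z).round(1))
    cv2.imwrite(f"pics/{n}_crop.png",cv2.resize(f[y0:y1,x0:x1,::-1],None,fx=5,fy=5,interpolation=cv2.INTER_CUBIC)[:600,:800])
E
```

```text
top green [268.2 194.9] 36 [619.1 115.9 132. ]
top red [280.  168.2] 41 [714.1  72.3 132. ]
top red [353.1 176. ] 47 [ 679.9 -186.6  132. ]
top orange [335.4 179.7] 7 [ 665.4 -121.9  147. ]
top orange [324.8 181.4] 5 [660.3 -84.4 147. ]
top orange [297. 188.] 3 [639.2  13.9 147. ]
top dark [306.4 161.5] 45 [731.5 -21.2 155. ]
top dark [311. 185.] 7 [647.4 -35.1 155. ]
scene green [297.8 200.9] 65 [613.3 116.5 121. ]
scene red [316.9 219.1] 66 [703.   80.1 121. ]
scene red [242.3 273.7] 117 [ 676.  -189.2  121. ]
scene orange [287.8 208. ] 20 [617.6  63.3 130. ]
scene orange [282.6 215.7] 29 [626.6  27.5 130. ]
scene orange [263.1 239.8] 15 [646.6 -78.6 130. ]
scene orange [256.7 249.5] 21 [ 656.6 -114.8  130. ]
scene dark [293.5 224.7] 11 [674.9  11.5 133. ]
scene dark [273.1 230.5] 47 [646.8 -38.4 133. ]
scene dark [303.9 242.8] 80 [736.3 -29.2 133. ]
```

View pics/top_crop.png

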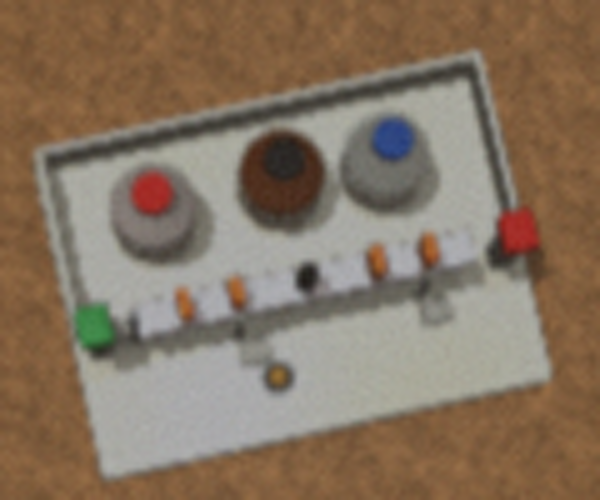

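View pics/scene_crop.png

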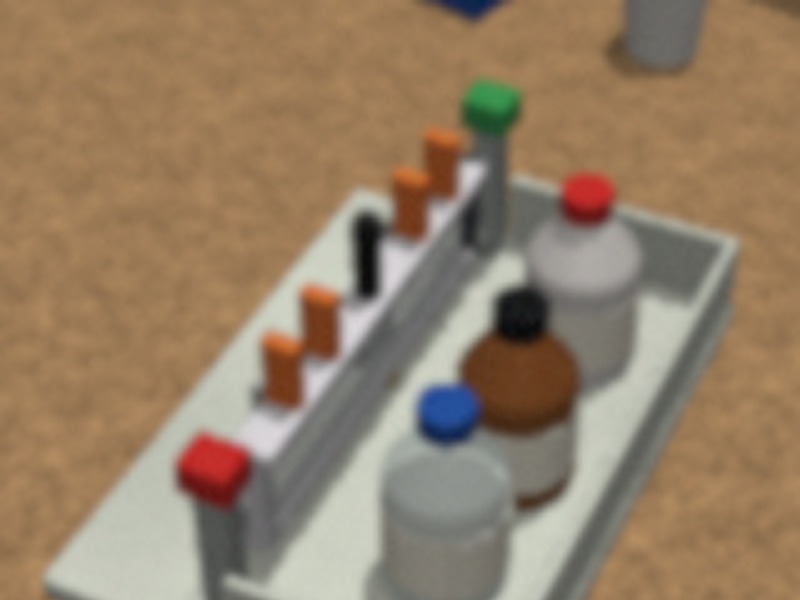

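```bash
python3 -m inch '[[[0,0,0,14,-10,0,85],[0,0,0,28,-21,0,85],[0,0,0,28,-21,0,85],[0,0,0,28,-21,0,85],[0,0,0,28,-21,0,85]]]' 20
python3 -m inch '[[[0,0,0,28,-21,0,85],[0,0,0,28,-21,0,85],[0,0,0,28,-21,0,85],[0,0,0,28,-21,0,85],[0,0,0,28,-21,0,85]]]'
python3 -m inch '[[[0,0,0,28,-21,0,85],[0,0,0,28,-21,0,85],[0,0,0,28,-21,0,85],[0,0,0,28,-21,0,85],[0,0,0,28,-21,0,85]]]'
```

```text
time_s: 0.52
position: [271.3, -471.9, 404.3]
orientation: [-180.0, -0.0, 16.3]
wrist_force: [0.3, 0.3, -0.3]
grip_width: 85.2
time_s: 0.93
position: [375.9, -331.4, 404.6]
orientation: [-180.0, -0.0, 16.4]
wrist_force: [0.8, -0.4, 0.7]
grip_width: 85.3
time_s: 1.35
position: [480.5, -191.2, 404.6]
orientation: [-180.0, 0.0, 16.4]
wrist_force: [-0.2, -0.8, 0.3]
grip_width: 85.0
```

```bash
python3 -m inch '[[[0,0,0,32,-23,0,85],[0,0,0,32,-23,0,85],[0,0,0.03,32,-23,0,85],[0,0,0.03,32,-23,0,85],[0,0,0.027,16,-11,0,85]]]'
python3 -m inch '[[[0,0,0,0,0,0,85],[0,0,0,0,0,0,85]]]'
python3 - <<'E'
from plant import bot
import cv2,pickle
s=bot.get_state();c=bot.read_camera("wrist")
pickle.dump((s,c),open("w1.pkl","wb"))
print(s["position"],s["orientation"],s["q"],c["hand_eye"])
cv2.imwrite("pics/w1.png",c["frame"][:,:,::-1])
E
```

```text
time_s: 1.77
position: [592.5, -51.6, 404.5]
orientation: [-179.9, -0.1, 11.4]
wrist_force: [0.2, -0.2, 0.5]
grip_width: 85.3
time_s: 1.93
position: [590.8, -54.2, 404.1]
orientation: [-180.0, 0.1, 11.5]
wrist_force: [-0.4, -0.8, 0.2]
grip_width: 85.0
[590.84888686 -54.23345788 404.12046147] [-1.79982108e+02  6.81256463e-02  1.15456314e+01] [-5.38850072e+00  1.74763319e+01  9.75964663e+01 -3.00879060e-03
  6.49975850e+01  7.30671519e+01] [[ 1.06111454e-05 -9.50097242e-01 -3.11953893e-01  7.97296346e+01]
 [ 9.99999823e-01 -1.75526616e-04  5.68604851e-04 -8.09023685e-02]
 [-5.94986111e-04 -3.11953844e-01  9.50097071e-01  3.19328316e+01]
 [ 0.00000000e+00  0.00000000e+00  0.00000000e+00  1.00000000e+00]]
```

View pics/w1.png

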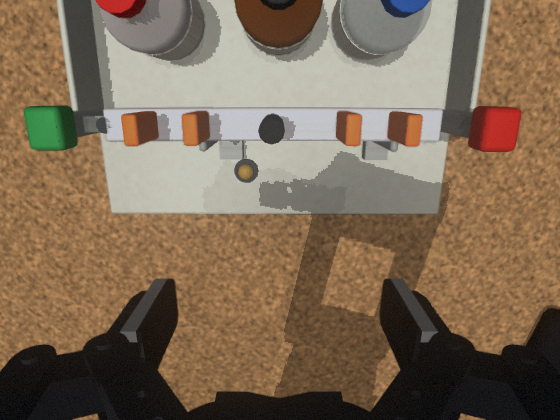

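The wrist view shows all four orange tabs at rows 115–145 and the post top at (272,128). The green tag is at (50,128) and the red at (495,128).

```bash
python3 - <<'E'
import pickle;from h import *
from scipy.spatial.transform import Rotation as Ro
s,c=pickle.load(open("w1.pkl","rb"))
T=np.eye(4);T[:3,:3]=Ro.from_euler("xyz",s["orientation"],degrees=True).as_matrix();T[:3,3]=s["position"]
M=T@np.array(c["hand_eye"])
K=np.array([[c["fx"],0,c["cx"]],[0,c["fy"],c["cy"]],[0,0,1]])
vv,uu=np.mgrid[0:420,0:560]
p=cv2.undistortPoints(np.stack([uu,vv],-1).reshape(-1,1,2).astype(float),K,np.array(c["D"],float)).reshape(420,560,2)
d=c["depth"];P=np.dstack([p*d[...,None],d])@M[:3,:3].T+M[:3,3]
np.save("P1.npy",P)
hsv=cv2.cvtColor(c["frame"],cv2.COLOR_RGB2HSV).astype(int);H,S,V=hsv[...,0],hsv[...,1],hsv[...,2]
roi=(vv>90)&(vv<160)&(d>0);Z=P[...,2]
for nm,m,z0 in (("green",(H>50)&(H<85)&(S>120),132),("red",((H<4)|(H>175))&(S>150),132),("orange",(H>=5)&(H<16)&(S>150),147),("post",(V<70)&(uu>250)&(uu<295),155)):
    for zt in (0,1):
        mm=m&roi&((abs(Z-z0)<5) if zt else True)
        for ce,a in blobs(mm,40):
            l=cv2.connectedComponents(mm.astype(np.uint8))[1]; k=l==l[tuple(np.argwhere(l>0)[np.argmin(((np.argwhere(l>0)[:,::-1]-ce)**2).sum(1))])]
            q=P[k]; print(nm,zt,ce.round(1),a,"mean",q.mean(0).round(1),"zmax",np.percentile(q[:,2],95).round(1))
E
```

```text
green 0 [ 46.8 126.6] 1717 mean [618.3 111.1 129.5] zmax 131.7
green 1 [ 44.8 127.6] 1541 mean [617.4 112.  130.3] zmax 131.8
red 0 [495.1 128.1] 1919 mean [ 677.7 -186.1  128.6] zmax 131.8
red 1 [499.2 128.7] 1565 mean [ 677.9 -188.   130.4] zmax 131.9
orange 0 [130.3 129.1] 482 mean [630.2  48.3 145.3] zmax 146.9
orange 0 [190.  128.7] 455 mean [637.7  11.5 145.4] zmax 146.9
orange 0 [352.7 129.4] 456 mean [657.4 -87.6 145.6] zmax 146.8
orange 0 [413.  129.9] 444 mean [ 665.  -124.6  145.7] zmax 146.9
orange 1 [130.2 129.4] 473 mean [630.   48.3 145.5] zmax 146.9
orange 1 [189.9 128.8] 451 mean [637.6  11.5 145.5] zmax 146.9
orange 1 [352.7 129.4] 456 mean [657.4 -87.6 145.6] zmax 146.8
orange 1 [413.  129.9] 444 mean [ 665.  -124.6  145.7] zmax 146.9
post 0 [271.5 129.1] 575 mean [648.1 -38.2 152.1] zmax 154.8
post 1 [271.3 130.2] 526 mean [647.6 -38.2 153.6] zmax 154.8
```

```bash
python3 -m inch '[[[0,0,0,15,-18,8,66],[0,0,0,20,-24,10,66],[0,0,0,16,-20,10,66],[0,0,0,8,-12,10,66],[0,0,0,0,0,12,66]]]' 20
python3 -m inch '[[[0,0,0,0,0,0,66],[0,0,0,0,0,0,66]]]'
python3 - <<'E'
from plant import bot
import cv2
s=bot.get_state();c=bot.read_camera("wrist")
print(s["position"],s["orientation"],s["q"])
cv2.imwrite("pics/w2.png",c["frame"][:,:,::-1])
E
```

```text
time_s: 2.4
position: [634.4, 29.8, 354.4]
orientation: [-180.0, -0.1, 11.5]
wrist_force: [-0.8, 0.1, 0.5]
grip_width: 66.1
time_s: 2.57
position: [633.1, 27.4, 353.8]
orientation: [180.0, 0.2, 11.4]
wrist_force: [0.7, -0.1, 0.0]
grip_width: 66.2
[633.14250241  27.38527079 353.76379415] [1.79993961e+02 1.54364032e-01 1.13693022e+01] [ 2.34911076e+00  2.38757177e+01  9.50697434e+01 -3.44215244e-02
  6.12060516e+01  8.09964198e+01]
```

View pics/w2.png

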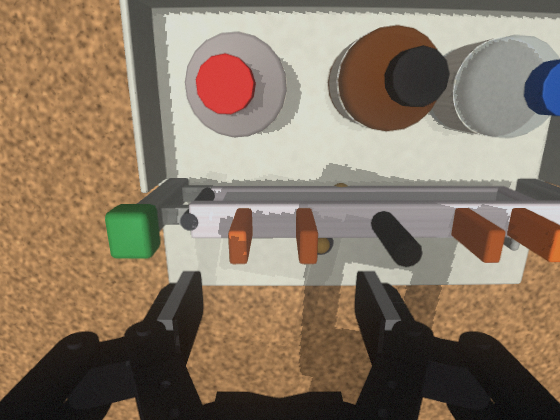

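```bash
python3 -m inch '[[[0,0,0,1,-2,15,66],[0,0,0,0,0,15,66],[0,0,0,0,0,15,66],[0,0,0,0,0,14,66],[0,0,0,0,0,10,66]]]' 20
python3 -m inch '[[[0,0,0,0,0,0,66],[0,0,0,0,0,0,66]]]'
python3 - <<'E'
from plant import bot
import cv2
s=bot.get_state();c=bot.read_camera("wrist")
print(s["position"],s["orientation"],s["wrist_force"])
cv2.imwrite("pics/w3.png",c["frame"][:,:,::-1])
E
```

```text
time_s: 3.03
position: [634.4, 29.5, 285.4]
orientation: [180.0, 0.0, 11.3]
wrist_force: [-0.2, 0.7, 0.6]
grip_width: 66.2
time_s: 3.2
position: [634.7, 30.1, 286.0]
orientation: [180.0, 0.0, 11.3]
wrist_force: [0.9, -0.7, 0.6]
grip_width: 66.1
[634.68852941  30.09289283 285.97053603] [1.79998827e+02 1.71572603e-02 1.13490259e+01] [ 0.90741453 -0.70634203  0.55145981]
```

View pics/w3.png

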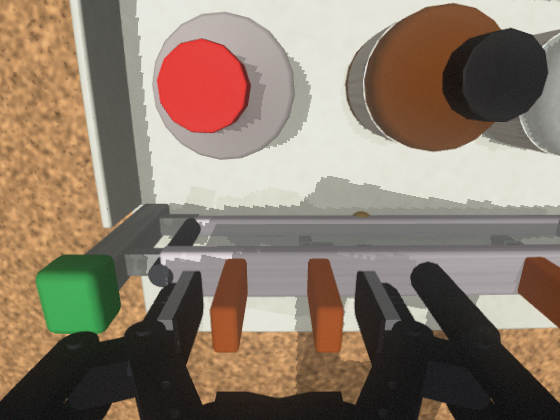

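The tabs (columns 230 and 325) sit centred between the fingers (185 and 372), so I'll pinch the green-end catch.

```bash
python3 -m inch '[[[0,0,0,0,0,0,50],[0,0,0,0,0,0,40],[0,0,0,0,0,0,28],[0,0,0,0,0,0,28],[0,0,0,0,0,0,28]]]' 30
python3 -m inch '[[[0,0,0,0,0,0,28],[0,0,0,0,0,0,28],[0,0,0,0,0,0,28],[0,0,0,0,0,0,28],[0,0,0,0,0,0,28]]]'
python3 -m inch '[[[0,0,0,0,0,0,28],[0,0,0,0,0,0,28],[0,0,0,0,0,0,28]]]'
```

```text
time_s: 3.67
position: [635.2, 30.9, 287.1]
orientation: [180.0, -0.1, 11.4]
wrist_force: [-1.1, 1.3, 7.2]
grip_width: 30.9
time_s: 4.08
position: [635.2, 30.9, 287.1]
orientation: [180.0, -0.1, 11.4]
wrist_force: [-1.0, 1.2, 7.5]
grip_width: 30.9
time_s: 4.33
position: [635.2, 30.9, 287.1]
orientation: [180.0, -0.1, 11.4]
wrist_force: [-0.8, 0.1, 7.4]
grip_width: 30.8
```

```bash
python3 -m inch '[[[0,0,0,0,0,0,50],[0,0,0,0,0,0,66],[0,0,0,0,0,0,66],[0,0,0,0,0,-10,66],[0,0,0,0,0,-20,66]]]' 30
python3 -m inch '[[[0,0,0,0,0,-20,66],[0,0,0,0,0,-15,66],[0,0,0,0,0,0,66],[0,0,0,0,0,0,66]]]'
python3 - <<'E'
from plant import bot
import cv2
s=bot.get_state();c=bot.read_camera("wrist")
print(s["position"],s["orientation"],s["wrist_force"])
cv2.imwrite("pics/w4.png",c["frame"][:,:,::-1])
E
```

```text
time_s: 4.75
position: [633.8, 30.7, 314.0]
orientation: [-180.0, 0.3, 11.4]
wrist_force: [-0.3, -0.1, -0.4]
grip_width: 66.3
time_s: 5.08
position: [635.0, 30.7, 351.9]
orientation: [180.0, -0.1, 11.4]
wrist_force: [-0.7, -0.0, -0.7]
grip_width: 65.9
[634.99706974  30.71376137 351.9094179 ] [ 1.79980104e+02 -1.22079529e-01  1.13888021e+01] [-0.66607009 -0.02733658 -0.66461963]
```

View pics/w4.png

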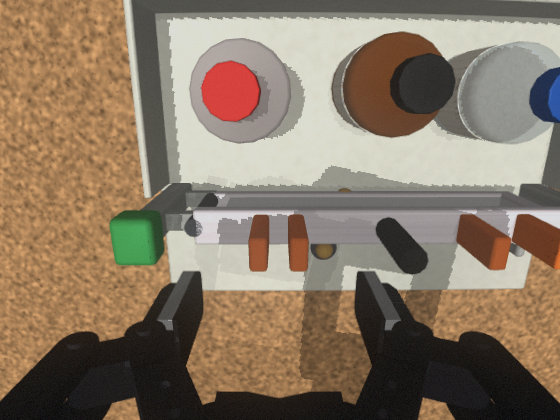

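The left tabs are now about 40 px apart (67 before), so they are fully pinched. Next is the right catch.

```bash
python3 -m inch '[[[0,0,0,0,20,0,66],[0,0,0,0,35,0,66],[0,0,0,0,35,0,66],[0,0,0,-1,32,0,66],[0,0,0,0,17,0,66]]]' 30
python3 -m inch '[[[0,0,0,0,0,0,66],[0,0,0,0,0,15,66],[0,0,0,0,0,15,66],[0,0,0,0,0,0,66],[0,0,0,0,0,0,66]]]'
python3 - <<'E'
from plant import bot
import cv2
s=bot.get_state();c=bot.read_camera("wrist")
print(s["position"],s["orientation"],s["wrist_force"])
cv2.imwrite("pics/w5.png",c["frame"][:,:,::-1])
E
```

```text
time_s: 5.55
position: [661.1, -108.7, 349.3]
orientation: [180.0, 0.1, 11.3]
wrist_force: [0.2, 0.6, 0.4]
grip_width: 65.7
time_s: 5.97
position: [660.6, -104.7, 319.4]
orientation: [-179.9, 0.2, 11.4]
wrist_force: [0.0, 0.3, -0.0]
grip_width: 65.7
[ 660.64051312 -104.72695817  319.41349581] [-1.79919244e+02  1.62836597e-01  1.14207607e+01] [ 0.00931815  0.27138376 -0.01002375]
```

View pics/w5.png

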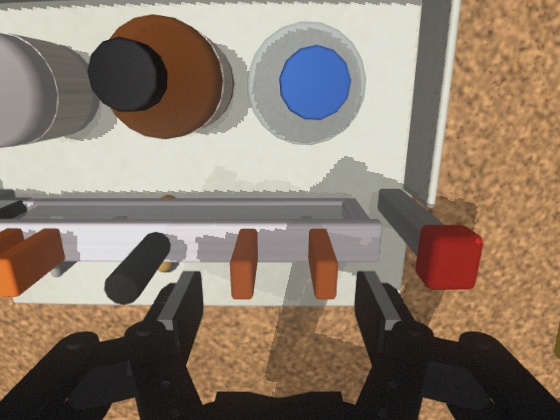

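```bash
python3 -m inch '[[[0,0,0,0,1,12,66],[0,0,0,0,0,12,66],[0,0,0,0,0,10,66],[0,0,0,0,0,0,66],[0,0,0,0,0,0,66]]]' 30
python3 -m inch '[[[0,0,0,0,0,0,50],[0,0,0,0,0,0,40],[0,0,0,0,0,0,28],[0,0,0,0,0,0,28],[0,0,0,0,0,0,28]]]' 30
python3 -m inch '[[[0,0,0,0,0,0,28],[0,0,0,0,0,0,28],[0,0,0,0,0,0,28]]]'
```

```text
time_s: 6.43
position: [661.1, -106.6, 285.5]
orientation: [-180.0, 0.1, 11.4]
wrist_force: [-0.0, -0.4, 1.0]
grip_width: 65.9
time_s: 6.85
position: [661.8, -106.5, 287.8]
orientation: [180.0, -0.1, 11.4]
wrist_force: [-0.9, 2.8, 5.9]
grip_width: 30.5
time_s: 7.1
position: [661.8, -106.6, 287.8]
orientation: [180.0, -0.1, 11.4]
wrist_force: [-1.1, 1.2, 5.7]
grip_width: 30.5
```

```bash
python3 -m inch '[[[0,0,0,0,0,0,50],[0,0,0,0,0,0,66],[0,0,0,0,0,0,66],[0,0,0,0,0,-15,66],[0,0,0,0,0,-20,66]]]' 30
python3 -m inch '[[[0,0,0,0,0,-20,66],[0,0,0,0,0,-20,66],[0,0,0,0,0,-10,66],[0,0,0,0,0,0,66],[0,0,0,0,0,0,66]]]'
python3 - <<'E'
from plant import bot
import cv2
s=bot.get_state();c=bot.read_camera("wrist")
print(s["position"],s["orientation"],s["wrist_force"])
cv2.imwrite("pics/w6.png",c["frame"][:,:,::-1])
E
```

```text
time_s: 7.52
position: [660.6, -106.7, 319.9]
orientation: [-179.9, 0.2, 11.4]
wrist_force: [0.7, -0.1, 0.0]
grip_width: 66.0
time_s: 7.93
position: [661.4, -106.7, 371.5]
orientation: [180.0, -0.0, 11.4]
wrist_force: [0.3, -1.3, -0.8]
grip_width: 66.0
[ 661.37197897 -106.73211929  371.53272907] [ 1.79985879e+02 -2.79396372e-02  1.13882396e+01] [ 0.29469984 -1.34950881 -0.79696505]
```

View pics/w6.png

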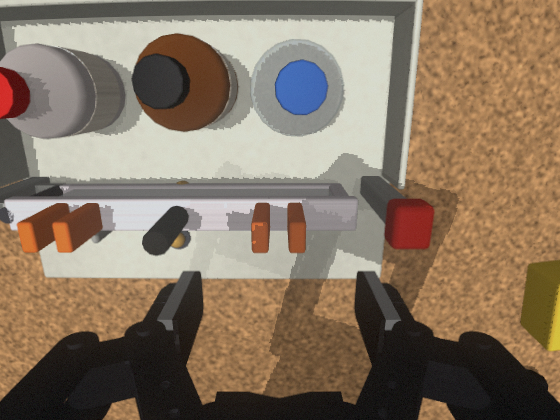

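Both catches are in (right pair at columns 260 and 297). Now I'll go to the post and turn the jaws square to the gate.

```bash
python3 -m inch '[[[0,0,0,0,-20,0,60],[0,0,0,0,-30,0,50],[0,0,0,0,-20,0,50],[0,0,-0.12,0,0,0,50],[0,0,-0.12,0,0,0,50]]]' 30
python3 -m inch '[[[0,0,-0.12,0,0,0,50],[0,0,-0.12,0,0,0,50],[0,0,-0.12,0,0,0,50],[0,0,-0.12,0,0,0,50],[0,0,-0.12,0,0,0,50]]]'
python3 -m inch '[[[0,0,-0.12,0,0,0,50],[0,0,-0.12,0,0,0,50],[0,0,-0.12,0,0,0,50],[0,0,-0.12,0,0,0,50],[0,0,-0.12,0,0,0,50]]]'
python3 -m inch '[[[0,0,-0.12,0,0,0,50],[0,0,0,0,0,0,50],[0,0,0,0,0,0,50]]]'
python3 - <<'E'
from plant import bot
import cv2
s=bot.get_state();c=bot.read_camera("wrist")
print(s["position"],s["orientation"],s["wrist_force"],s["q"])
cv2.imwrite("pics/w7.png",c["frame"][:,:,::-1])
E
```

```text
time_s: 8.4
position: [646.9, -36.7, 369.8]
orientation: [-179.9, 0.1, 25.5]
wrist_force: [0.7, -0.1, -0.1]
grip_width: 50.2
time_s: 8.82
position: [647.1, -38.0, 369.7]
orientation: [-179.9, 0.1, 59.9]
wrist_force: [-0.4, 0.2, 0.1]
grip_width: 50.1
time_s: 9.23
position: [647.1, -38.1, 369.7]
orientation: [-179.8, -0.0, 94.2]
wrist_force: [0.0, -0.1, 0.4]
grip_width: 50.1
time_s: 9.48
position: [647.3, -38.1, 370.2]
orientation: [-179.9, -0.0, 100.6]
wrist_force: [-0.4, -0.3, -0.8]
grip_width: 50.1
[647.27858186 -38.07650134 370.22410859] [-1.79879235e+02 -3.08300433e-02  1.00554776e+02] [-0.44862555 -0.29736022 -0.79716301] [-3.49927412e+00  2.41534086e+01  9.23371894e+01  6.48391325e-04
  6.36340388e+01 -1.40543716e+01]
```

View pics/w7.png

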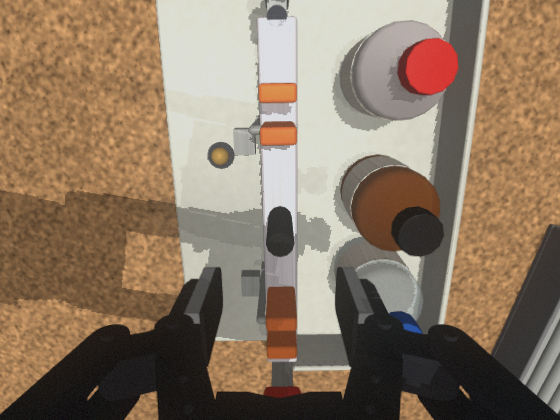

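```bash
python3 -m inch '[[[0,0,0,0,0,12,36],[0,0,0,0,0,18,36],[0,0,0,0,0,18,36],[0,0,0,0,0,18,36],[0,0,0,0,0,13,36]]]' 30
python3 -m inch '[[[0,0,0,0,0,0,36],[0,0,0,0,0,0,36]]]'
python3 -m inch '[[[0,0,0,0,0,0,25],[0,0,0,0,0,0,10],[0,0,0,0,0,0,10],[0,0,0,0,0,0,10],[0,0,0,0,0,0,10]]]' 50
python3 - <<'E'
from plant import bot
import cv2
s=bot.get_state();c=bot.read_camera("wrist")
print(s["position"],s["orientation"],s["wrist_force"],s["q"])
cv2.imwrite("pics/w8.png",c["frame"][:,:,::-1])
E
```

```text
time_s: 9.95
position: [646.9, -38.0, 290.0]
orientation: [-179.9, -0.0, 100.6]
wrist_force: [0.4, 0.4, -0.2]
grip_width: 36.1
time_s: 10.12
position: [647.4, -38.1, 291.7]
orientation: [-179.9, -0.0, 100.7]
wrist_force: [-0.1, -0.5, -0.2]
grip_width: 36.1
time_s: 10.53
position: [647.8, -38.2, 293.8]
orientation: [179.9, 0.0, 100.8]
wrist_force: [-1.9, -0.7, 6.7]
grip_width: 14.9
[647.79249812 -38.17459502 293.82990412] [1.79929940e+02 2.58540187e-02 1.00766011e+02] [-1.94869158 -0.7431148   6.66082494] [-3.50296600e+00  2.88955712e+01  9.56131368e+01 -9.46004368e-03
  5.54170218e+01 -1.42636282e+01]
```

View pics/w8.png

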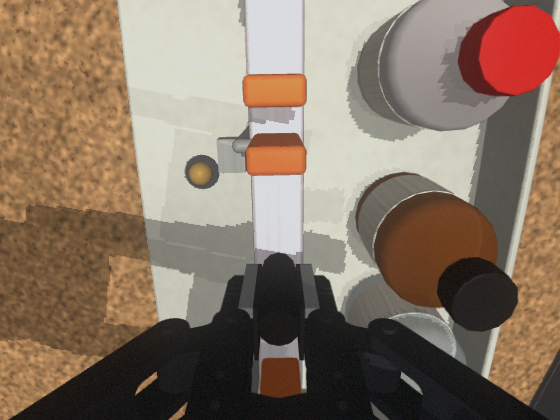

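The post is held: width is 14.9 mm and it is centred between the pads. I'll begin the swing.

```bash
cat > chk.py <<'E'
from plant import bot
import numpy as np
s=bot.get_state();p=s["position"][:2]-np.array([623.2,84.3]);
c,n=np.cos(np.radians(11.4)),np.sin(np.radians(11.4))
px,py=p@[c,n],p@[-n,c]
print("gate",round(np.arctan2(-px,-py),3),"r",round(np.hypot(px,py),1),"yawturn",round(np.radians(100.8-s["orientation"][2]),3),s["position"].round(1),s["wrist_force"].round(1),s["grip_width"].round(1),s["q"].round(1))
E
python3 -m inch '[[[0,0,0.03,0,-3.75,0,10],[0,0,0.06,0,-7.5,0,10],[0,0,0.06,0,-7.5,0,10],[0,0,0.06,0,-7.5,0,10],[0,0,0.06,0,-7.5,0,10]]]' 60; python3 chk.py
```

```text
time_s: 11.0
position: [614.5, -40.7, 293.9]
orientation: [179.8, -0.0, 85.1]
wrist_force: [1.0, 2.6, 4.3]
grip_width: 14.3Traceback (most recent call last):
  File "chk.py", line 6, in <module>
    print("gate",round(np.arctan2(-px,-py),3),"r",round(np.hypot(px,py),1),"yawturn",round(np.radians(100.8-s["orientation"][2]),3),s["position"].round(1),s["wrist_force"].round(1),s["grip_width"].round(1),s["q"].round(1))
                                                                                                                                                                                     ^^^^^^^^^^^^^^^^^^^^^
AttributeError: 'float' object has no attribute 'round'
```

```bash
sed -i 's/s\["grip_width"\].round(1)/s["grip_width"]/' chk.py; python3 chk.py
python3 -m inch '[[[0,0,0.06,0,-7.5,0,10],[0,0,0.06,0,-7.5,0,10],[0,0,0.06,0,-7.5,0,10],[0,0,0.06,0,-7.5,0,10],[0,0,0.06,0,-7.5,0,10]]]'; python3 chk.py
```

```text
gate 0.269 r 125.3 yawturn 0.274 [614.5 -40.7 293.9] [1.  2.6 4.3] 14.299495733279464 [ -3.9  26.3 100.    0.   53.5   0.9]
time_s: 11.42
position: [578.8, -33.2, 294.0]
orientation: [179.7, -0.1, 68.0]
wrist_force: [3.3, 3.8, 3.0]
grip_width: 14.4
gate 0.56 r 125.6 yawturn 0.573 [578.8 -33.2 294. ] [3.3 3.8 3. ] 14.40809186993416 [ -3.4  23.5 104.7   0.   51.5  18.6]
```

```bash
python3 -m inch '[[[0,0,0.06,0.2,-7.5,0,10],[0,0,0.06,0.2,-7.5,0,10],[0,0,0.06,0.2,-7.5,0,10],[0,0,0.06,0.2,-7.5,0,10],[0,0,0.06,0.2,-7.5,0,10]]]'; python3 chk.py
python3 -m inch '[[[0,0,0.06,0.2,-7.5,0,10],[0,0,0.06,0.2,-7.5,0,10],[0,0,0.06,0.2,-7.5,0,10],[0,0,0.06,0.2,-7.5,0,10],[0,0,0.06,0.2,-7.5,0,10]]]'; python3 chk.py
```

```text
time_s: 11.83
position: [545.5, -14.5, 293.9]
orientation: [179.9, -0.1, 50.8]
wrist_force: [-0.0, -1.5, 5.5]
grip_width: 14.5
gate 0.865 r 125.7 yawturn 0.873 [545.5 -14.5 293.9] [-0.  -1.5  5.5] 14.541265127836247 [ -1.7  20.9 108.9  -0.   50.   37.6]
time_s: 12.25
position: [519.8, 12.9, 293.8]
orientation: [179.9, -0.0, 33.6]
wrist_force: [-3.9, -5.2, 10.0]
grip_width: 14.4
gate 1.165 r 125.7 yawturn 1.173 [519.8  12.9 293.8] [-3.9 -5.2 10. ] 14.40812061557519 [ 1.30e+00  1.90e+01  1.12e+02 -1.00e-01  4.90e+01  5.77e+01]
```

```bash
python3 -m inch '[[[0,0,0.06,-0.2,-7.5,0,10],[0,0,0.06,-0.2,-7.5,0,10],[0,0,0.06,0,-7.5,0,10],[0,0,0.06,0,-7.5,0,10],[0,0,0.06,0,-7.5,0,10]]]'; python3 chk.py
python3 -m inch '[[[0,0,0.06,0,-7.5,0,10],[0,0,0.06,0,-7.5,0,10],[0,0,0.06,0,-7.5,0,10],[0,0,0.03,0,-3.75,0,10],[0,0,0,0,0,0,10]]]'; python3 chk.py
python3 -m inch '[[[0,0,0,0,0,0,10],[0,0,0,0,0,0,10],[0,0,0,0,0,0,10]]]'; python3 chk.py
python3 - <<'E'
from plant import bot
import cv2,numpy as np
for n in ("wrist","scene","top"):
    f=bot.read_camera(n)["frame"][:,:,::-1]
    if n!="wrist":
        f=f[150:330,180:420] if n=="scene" else f[130:250,240:400]
        f=cv2.resize(f,None,fx=3.3 if n=="scene" else 5,fy=3.3 if n=="scene" else 5,interpolation=cv2.INTER_CUBIC)
    cv2.imwrite(f"pics/{n}9.png",f)
E
```

```text
time_s: 12.67
position: [503.0, 46.3, 293.8]
orientation: [179.9, -0.1, 16.4]
wrist_force: [-0.7, -2.0, 6.0]
grip_width: 14.6
gate 1.464 r 126.1 yawturn 1.473 [503.   46.3 293.8] [-0.7 -2.   6. ] 14.578637776624259 [  5.1  17.8 113.8  -0.   48.3  78.7]
time_s: 13.08
position: [497.6, 72.4, 293.8]
orientation: [180.0, -0.1, 4.4]
wrist_force: [-0.6, -2.7, 7.5]
grip_width: 14.8
gate 1.675 r 126.2 yawturn 1.682 [497.6  72.4 293.8] [-0.6 -2.7  7.5] 14.750668671722629 [  8.1  17.6 114.   -0.   48.2  93.7]
time_s: 13.33
position: [497.7, 71.9, 293.8]
orientation: [180.0, -0.1, 4.5]
wrist_force: [-1.0, -1.3, 7.3]
grip_width: 14.2
gate 1.671 r 126.1 yawturn 1.68 [497.7  71.9 293.8] [-1.  -1.3  7.3] 14.17540083550836 [  8.1  17.6 114.   -0.   48.2  93.5]
```

View pics/wrist9.png

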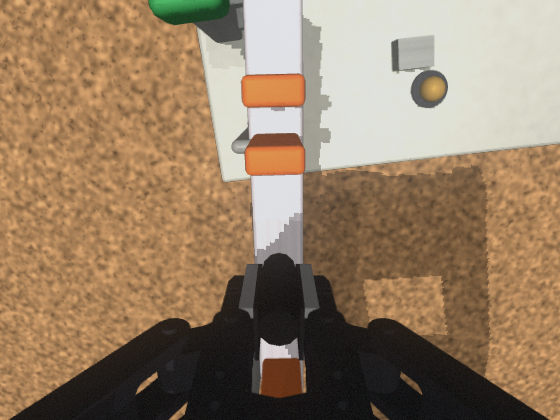

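View pics/scene9.png

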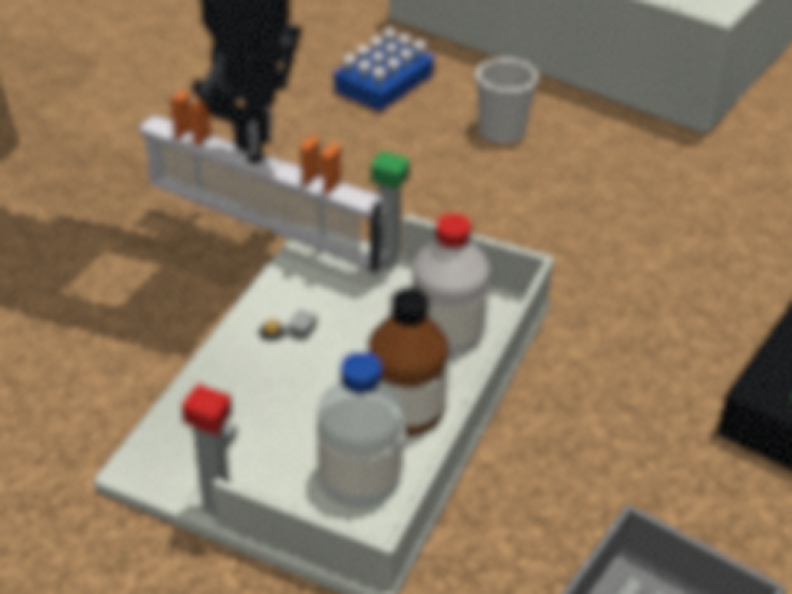

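View pics/top9.png

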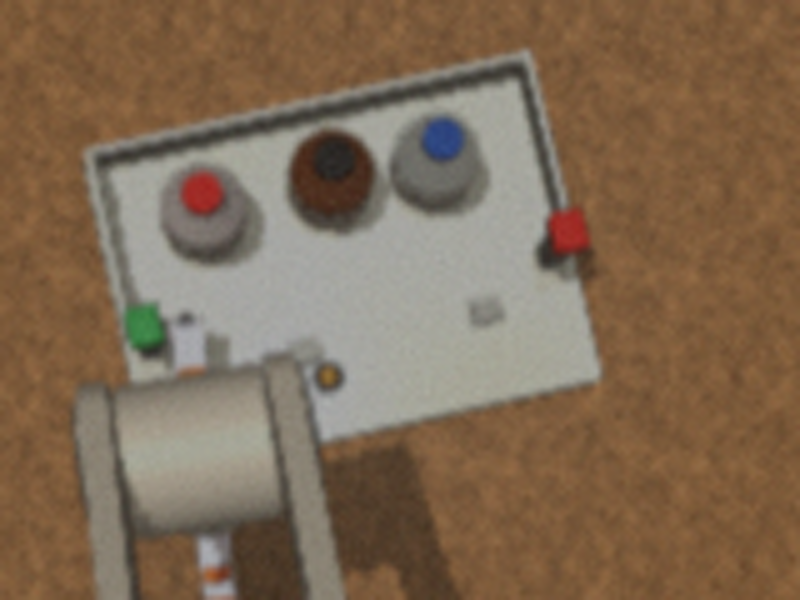

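The gate stands open at about 96° with the post still in the jaws. The bottles, rack and beaker have not moved. Handing in while holding.

```bash
python3 -c "
from plant import bot
print(bot.close_job())"; 
```

```text
the job is handed in; nothing more can be done
None
```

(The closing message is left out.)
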